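# Slide a strip carrier onto the narrow inspection beam

### The job

The flat aluminium carrier on the white loading deck is too wide to grip: slide it off the deck onto the narrow raised beam, so that it balances there centred and square with the beam, clear of the deck, and gently push it fully home against the end stop, with the stop's plunger pressed in flush. Do not tip or drop the carrier, do not ram the stop, leave the things around the station where they stand, and finish with the robot clear of everything.

Things in the scene. Friction and masses are not known exactly. Their poses are not given: they have to be found in the camera images.
- station: Fixed loading station. Origin on the table (z = 0) below the deck's exit edge, on the centre line; its +x is the direction of travel, its z is up. White deck: 190 mm long (x -190 to 0), 220 mm wide (y -110 to 110), top 70 mm above the table, no rims. After an 8 mm gap the beam follows: an aluminium bar 30 mm wide (y -15 to 15), x 8 to 220, its top 68 mm above the table (2 mm below the deck).
- carrier: Flat aluminium plate with two copper strips and small black chips on top, 110 mm long (its x) by 96 mm wide (its y) by 14 mm thick, about 0.4 kg. Origin at the centre of its underside. It starts on the deck, off the centre line and askew, its x within about 0.45 rad of the station's x.
- stop: Fixed dark steel end stop on the beam, 28 x 60 x 30 mm (x, y, height). Origin at the centre of the face that meets the carrier, at the beam's top; axes as the station's (+x away from the deck). Its place along the beam varies. A plunger, a 10 mm steel pin 8 mm above the beam's top, stands up to 10 mm out of the face towards the deck, with a slight drag of its own.
- plunger (a joint): How far the stop's plunger is pushed in, m: 0 fully out (10 mm proud of the face), 0.010 flush. It does not spring back.
- roller: White plastic roller, a tube 34 mm across and 45 mm high, standing on the table beside the beam. Origin at the centre of its underside. Bystander.
- collar: Steel shaft collar, 44 mm across and 16 mm high, on the table on the other side of the beam. Origin at the centre of its underside. Bystander.
- spool: White flanged spool, 100 mm across, 38 mm high, lying on the table to the left. Origin at the centre of its underside. Bystander.
- bottle: White plastic bottle, 60 mm across, 120 mm high, on the table at the far left. Origin at the centre of its underside. Bystander.
- tray: Grey plastic parts tray, 110 x 150 x 45 mm, on the table to the right. Origin at the centre of its underside. Bystander.
- spare: Smaller spare carrier, 80 x 50 x 14 mm, on the table at the far right. Origin at the centre of its underside. Bystander.
Mind the look-alikes: they are no part of the job. Leave any brown or red look-alike of the carrier alone.

How it is judged:
By the outcome, as a careful person would: the job done as asked, in the order asked, and still so for the second after the job is handed in, with the robot touching nothing.
It also fails if it takes over 61 s, if anything falls off the work surface, if the arm or the gripper's body presses on something with over 40 N, if the wrist force passes 120 N, or if a joint passes its speed limit or range.

### The arm

A 6-joint arm with a two-finger parallel gripper is mounted at the origin on the work surface. World frame = base frame: x ahead of the robot, y to its left, z up, the work surface at z = 0. Lengths are in m, angles in degrees, forces in N, time in s.
With the tool pointing down it reaches from about 0.4 to 0.825 m from the base axis. Payload 7 kg.
Tool frame: the origin (TCP) lies on the centre line of the jaws, within the pads' length; the fingertips stand 22 mm ahead of it and the grasp point (between the pads) lies 3 mm ahead of it; z points along the fingers, y is the line along which they close (so a half turn about z gives the same grasp; the last joint's range is limited). The gripper opens to 88 mm and grips with 3 to 60 N. Pads are 19 mm wide; open, the fingers measure 130 mm over their backs; the gripper's body (78 mm by 193 mm) begins 47 mm behind the grasp point.
Start: joints at [16.507, 20.546, 0.682, 0, -70.136, -16.507], TCP at [0.675, -0, 0.249] pointing down, gripper open.
Joint ranges: [-176.03, 176.03], [-82.01, 121.73], [-58.28, 71.71], [-173.87, 95.51], [-174.79, -0.11], [-173.66, 173.66]. Speed limits (degrees/s): [136.94, 136.94, 172.46, 180, 180, 180].

### API

Orientations are given as [roll, pitch, yaw] about the fixed x, y, z axes, in that order (R = Rz(yaw) Ry(pitch) Rx(roll)).
In Python, from plant import get_state, cams, r gives the robot as it stands.
- The arm moves only by the tool apply_moves, never from a script. Its argument "targets" is a list of rows, each an object with "dp": the shift along the world's x, y, z in m, a list of three; "yaw": the turn about the world's z in degrees. In form: [{"dp": [x, y, z], "yaw": yaw}, ...]. A call has 1 to 20 rows; each row is the pose to reach, as a shift and turn from the pose commanded when the call began; what a row does not reach only later rows make up. A row lasts 1/12 s, in which the tool goes at most 41.7 mm and 7.16 degrees, less where a joint would pass 70% of its speed; a pose out of reach is approached as far as the arm can. A call with a gripper value outside its range is refused whole. "grip" is the gripper command: -1 is fully open, 1 is shut, values between are in proportion, set as the call begins (left out, the last holds). The fingers move at their own pace and stop on an object; "squeeze" is the grip in N (left out, the last holds). Time passes only in rows, so rows that repeat a pose let the fingers close. It gives the time, the measured TCP pose, the force, the opening and the grip force at its end, in the units of the state.
- get_state(): the state, without advancing time (a new reading comes with each control period).
- cams.capture(name): name is "scene" or "side" or "wrist"; returns a dict with "image" (480x640x3 uint8, red, green, blue), "range_z" (480x640 float32, m along the optical axis (not along the pixel's ray), 0 where there is no reading), "fx", "fy", "cx", "cy" (pixels), "R" (3x3) and "t" (3): a world point X has camera coordinates R X + t; the wrist camera has in their place "T_tool_cam" (4x4, takes a point from camera to tool coordinates, whose origin is the TCP and whose axes are the flange's). Camera axes: x right, y down, z forward; pixel columns grow to the right and rows downward; lengths in m; the calibration is good to about 2 mm. A picture is of the moment at which its call begins: read the wrist's pose just before it.
- r.close_job(): hands the job in; it is judged then, once.
The state is a dict: "time_s": time; "joints": joint angles; "qd": joint speeds; "joint_torque": joint torques, N m; "tcp_pos": TCP position; "eef_rot": TCP orientation; "contact_force": force on the tool from outside, world axes, zero at the start; "moment": the same for the moment, N m; "gripper_width": finger opening in m; "gripper_force": force on a finger pad.
Only numpy, scipy, OpenCV 4.12 (cv2) and the standard library are available. Lean on these libraries where they do the work, as an engineer would, in place of code of your own. Each camera call takes 0.05 s, during which the arm holds its last target. There are 200 camera calls.

## Working session

There is one attempt and no reset: what is moved stays moved. The work goes in short steps, Python scripts to look and compute and a tool call to move; the robot and the scene stay as the last step left them, time stands still between calls to the robot, and variables do not carry over. Pictures are saved under pics/ and viewed, at most 10 in all, crops included, and the job is handed in when it is done.

Besides the shell and the picture viewer there is one more tool, called after "Call:" in YAML: its name, and indented under it one key for each argument. apply_moves: Moves the arm, as the interface text tells. Its arguments: {"type":"object","properties":{"targets":{"type":"array","items":{"type":"object","properties":{"dp":{"type":"array","items":{"type":"number"}},"yaw":{"type":"number"}}}},"grip":{"type":"number"},"squeeze":{"type":"number"}},"required":["targets"]}

```bash
mkdir -p pics; cat > h.py <<'E'
from plant import get_state, cams, r
import numpy as np, cv2
def cap(n):
    c=cams.capture(n); return c
def save(c,f): cv2.imwrite('pics/'+f,c['image'][:,:,::-1])
def cloud(c):
    z=c['range_z']; v,u=np.mgrid[:480,:640]
    P=np.stack([(u-c['cx'])/c['fx']*z,(v-c['cy'])/c['fy']*z,z],-1)
    return (P-np.array(c['t']))@np.array(c['R'])   # R^T(P-t)
E
python3 - <<'E'
from h import *
for n in('scene','side'):
    c=cap(n); save(c,n+'0.png'); np.savez('/tmp/'+n+'.npz',**c)
    print(n,-np.array(c['R']).T@c['t'])
s=get_state();print(s)
E
```

```text
scene [ 1.143168   -1.11180479  1.06953217]
side [ 0.43251357 -0.76715492  0.87422058]
{'time_s': 0.1, 'joints': array([ 1.65069637e+01,  2.05876455e+01,  6.40444994e-01, -1.65214221e-02,
       -7.01348564e+01, -1.65070565e+01]), 'qd': array([-0.01798303, -0.071827  ,  0.13654097,  0.07729638, -0.02624576,
       -0.09057474]), 'joint_torque': array([-1.42273191e-03, -5.84165347e+01,  2.93752134e+01,  7.01551259e+00,
        1.01412315e-02, -6.66964229e-05]), 'tcp_pos': array([ 6.74616281e-01, -2.44536746e-05,  2.47727419e-01]), 'eef_rot': array([ 1.79916912e+02, -8.42514076e-03, -9.00057120e+01]), 'contact_force': array([-0.11058587,  0.24236085, -0.29291391]), 'moment': array([-0.00264156,  0.01243846, -0.01284713]), 'gripper_force': 0.0, 'gripper_width': 0.08745837518783993}
```

View pics/scene0.png

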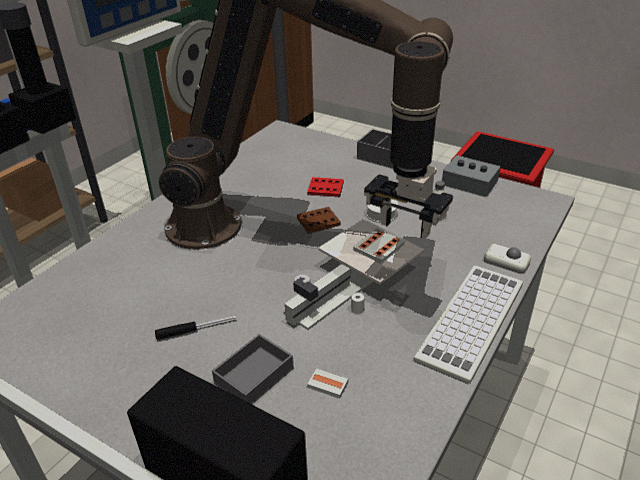

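View pics/side0.png

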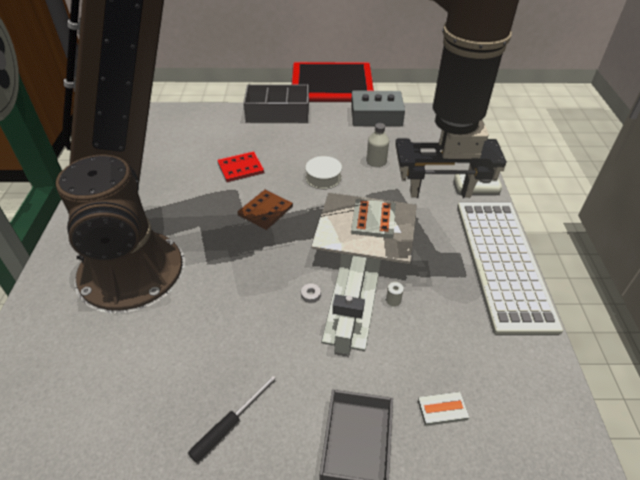

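The carrier (aluminium with copper strips) is at side (374,217), lying on the deck. The beam runs towards the camera, with the dark stop at (348,305). The brown (265,208) and red (241,166) plates on the table are look-alikes, and so is the spare at (443,408).

```bash
cat >> h.py <<'E'
def rect(p):
    return cv2.minAreaRect((p[:,:2]*1000).astype(np.float32))
E
python3 - <<'E'
from h import *
for n in('side','scene'):
    c=dict(np.load('/tmp/%s.npz'%n)); X=cloud(c); ok=(c['range_z']>0)&(np.abs(X[...,0]-.6)<.25)&(X[...,1]>-.4)&(X[...,1]<.3)
    z=X[...,2]; print(n,np.histogram(z[ok],bins=np.arange(.05,.12,.004)))
    for nm,a,b in(('deck',.062,.0765),('carr',.0775,.092),('all',.06,.092),('stop',.0935,.103)):
        m=(ok&(z>a)&(z<b)).astype(np.uint8); k,l,st,ce=cv2.connectedComponentsWithStats(m)
        for i in range(1,k):
            if st[i,4]>60: p=X[l==i]; print(nm,st[i],rect(p),p.mean(0).round(4))
c=cap('wrist');save(c,'w0.png');np.savez('/tmp/wrist.npz',**c);print(c['T_tool_cam'])
im=cv2.imread('pics/side0.png')[180:360,280:440];cv2.imwrite('pics/crop0.png',cv2.resize(im,None,fx=3.3,fy=3.3))
E
```

```text
side (array([  27,   34,  126, 1154, 3567,  320,  105,  781,  648,   44,   59,
        270,   48,    8,   25,    4,    0]), array([0.05 , 0.054, 0.058, 0.062, 0.066, 0.07 , 0.074, 0.078, 0.082,
       0.086, 0.09 , 0.094, 0.098, 0.102, 0.106, 0.11 , 0.114, 0.118]))
deck [ 311  193  106   71 4101] ((543.3591918945312, 78.96688842773438), (195.63107299804688, 220.2952880859375), 78.00273895263672) [0.5366 0.0599 0.0676]
deck [344 256  22  42 572] ((510.4602355957031, -76.80099487304688), (114.82858276367188, 30.076467514038086), 78.22882080078125) [ 0.5102 -0.0786  0.0659]
deck [332 312  31  29 427] ((485.6374206542969, -204.9022216796875), (54.553016662597656, 58.894710540771484), 81.94473266601562) [ 0.4844 -0.2014  0.0669]
carr [ 351  199   45   38 1367] ((561.1690063476562, 93.18962097167969), (116.08515930175781, 95.88938903808594), 81.42350006103516) [0.5607 0.089  0.0817]
carr [332 307  31   9 140] ((488.3804626464844, -182.1782989501953), (5.153785705566406, 59.17855453491211), 78.00704956054688) [ 0.4883 -0.182   0.0847]
all [ 311  193  106  105 6114] ((530.8292846679688, 20.9
[... 1162 characters left out ...]
.18524169921875, -181.61175537109375), (63.0946159362793, 28.407468795776367), 12.13016128540039) [ 0.5009 -0.181   0.0843]
all [ 285  219  139   93 4269] ((521.8878784179688, -27.555389404296875), (416.8037414550781, 230.37889099121094), 77.10030364990234) [0.5453 0.031  0.0715]
stop [293 277  25  18 171] ((494.18212890625, -171.09934997558594), (31.181884765625, 63.45004653930664), 77.63138580322266) [ 0.4965 -0.1725  0.0967]
[[-2.46336009e-04 -9.54054675e-01 -2.99632467e-01  8.19127741e-02]
 [ 9.99999943e-01 -1.66375824e-04 -2.92372727e-04  3.42505060e-04]
 [ 2.29087969e-04 -2.99632522e-01  9.54054662e-01 -1.35687946e-01]
 [ 0.00000000e+00  0.00000000e+00  0.00000000e+00  1.00000000e+00]]
```

View pics/crop0.png

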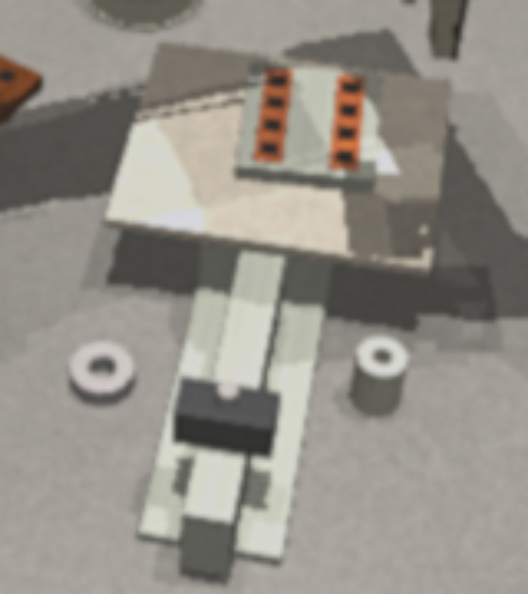

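View pics/w0.png

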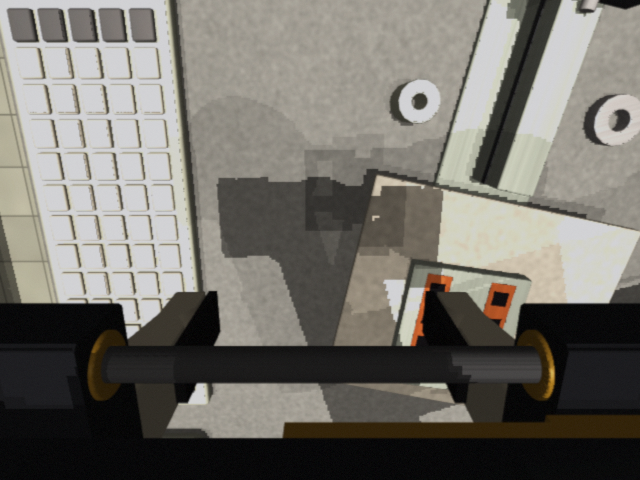

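In the side crop the carrier is on the deck, roughly 15 mm to +x of the centre line and askew by a few degrees. The stop's pin faces the deck. In the wrist view its far edge is at about (415,262)-(530,277). Next I turn the gripper and hover on the carrier's +x side. From there the wrist camera sees it, and two fingers can push it square and centred.

Call:
apply_moves:
  targets:
    - {"dp": [-0.025,0.075,-0.03],"yaw": -7}
    - {"dp": [-0.025,0.075,-0.03],"yaw": -14}
    - {"dp": [-0.025,0.075,-0.03],"yaw": -21}
    - {"dp": [-0.025,0.075,-0.03],"yaw": -28}
    - {"dp": [-0.025,0.075,-0.03],"yaw": -35}
    - {"dp": [-0.025,0.075,-0.03],"yaw": -42}
    - {"dp": [-0.025,0.075,-0.03],"yaw": -49}
    - {"dp": [-0.025,0.075,-0.03],"yaw": -56}
    - {"dp": [-0.025,0.075,-0.03],"yaw": -63}
    - {"dp": [-0.025,0.075,-0.03],"yaw": -70}
    - {"dp": [-0.025,0.075,-0.03],"yaw": -77}
    - {"dp": [-0.025,0.075,-0.03],"yaw": -84}
    - {"dp": [-0.025,0.075,-0.03],"yaw": -91}
    - {"dp": [-0.025,0.075,-0.03],"yaw": -98}
    - {"dp": [-0.025,0.075,-0.03],"yaw": -102}
    - {"dp": [-0.025,0.075,-0.03],"yaw": -102}
    - {"dp": [-0.025,0.075,-0.03],"yaw": -102}
    - {"dp": [-0.025,0.075,-0.03],"yaw": -102}
  grip: 0.1

```text
time_s: 1.65
tcp_pos: [0.6499, 0.075, 0.2184]
eef_rot: [-180.0, -0.0, 168.1]
contact_force: [0.8, -0.2, 0.7]
gripper_width: 0.0392
gripper_force: 0.0
```

```bash
cat >> h.py <<'E'
from scipy.spatial.transform import Rotation as Ro
def wcloud():
    s=get_state(); c=cams.capture('wrist'); z=c['range_z']; v,u=np.mgrid[:480,:640]
    P=np.stack([(u-c['cx'])/c['fx']*z,(v-c['cy'])/c['fy']*z,z],-1)
    T=np.array(c['T_tool_cam']); R=Ro.from_euler('xyz',s['eef_rot'],degrees=True).as_matrix()
    X=(P@T[:3,:3].T+T[:3,3])@R.T+s['tcp_pos']; X[z==0]=9
    return s,c,X
def report(X,mn=300):
    z=X[...,2]; ok=(np.abs(X[...,0]-.58)<.2)&(np.abs(X[...,1])<.3)
    for nm,a,b in(('deck',.06,.0755),('carr',.0775,.092),('stop',.093,.103)):
        m=(ok&(z>a)&(z<b)).astype(np.uint8); k,l,st,ce=cv2.connectedComponentsWithStats(m)
        for i in range(1,k):
            if st[i,4]>mn: p=X[l==i]; print(nm,st[i],np.round(rect(p)[0]+rect(p)[1]+(rect(p)[2],),1),'medz',np.median(p[:,2]).round(4))
E
python3 - <<'E'
from h import *
s,c,X=wcloud(); print(s['tcp_pos'],s['eef_rot'],s['gripper_width'],s['time_s'],s['contact_force']); save(c,'w1.png'); report(X); np.save('/tmp/X.npy',X)
E
```

```text
[0.6499004  0.07495962 0.21838536] [-1.79991175e+02 -1.62923428e-02  1.68145684e+02] 0.03924815116102668 1.65 [ 0.78117074 -0.18787032  0.74213497]
deck [  140     0   307   237 38457] [576.2  72.1 190.7 153.2  78.1] medz 0.0696
deck [   0   50  145   50 7054] [512.4 -68.8  98.1  30.2  78.1] medz 0.0675
carr [  225     7   185   172 28402] [561.5  92.9 110.4  96.4  81.3] medz 0.0838
```

View pics/w1.png

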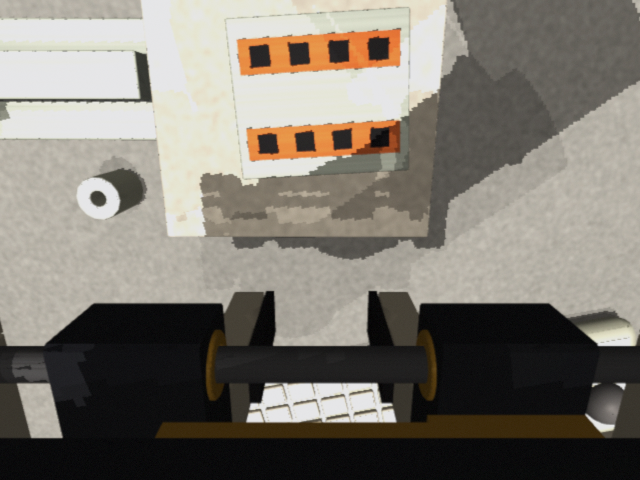

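The wrist view matches the given sizes: the carrier is 110.4 x 96.4 mm with its top at 83.8 mm, and the deck is 190.7 mm long. The station's axis is at 78.1°. The carrier is 14.7 mm off centre and askew by 3.2°. I'll push it sideways with both fingers.

Call:
apply_moves:
  targets:
    - {"dp": [-0.0098,0.0021,-0.04]}
    - {"dp": [-0.0098,0.0021,-0.08]}
    - {"dp": [-0.0098,0.0021,-0.11]}
    - {"dp": [-0.0098,0.0021,-0.123]}
    - {"dp": [-0.0098,0.0021,-0.123]}
    - {"dp": [-0.0166,0.0035,-0.123]}
    - {"dp": [-0.0225,0.0047,-0.123]}
    - {"dp": [-0.0274,0.0058,-0.123]}
    - {"dp": [-0.0294,0.0062,-0.123]}
    - {"dp": [-0.0313,0.0066,-0.123]}
    - {"dp": [-0.0333,0.007,-0.123]}
    - {"dp": [-0.0352,0.0074,-0.123]}
    - {"dp": [-0.0372,0.0078,-0.123]}
    - {"dp": [-0.0391,0.0082,-0.123]}
    - {"dp": [-0.0411,0.0087,-0.123]}
    - {"dp": [-0.0421,0.0089,-0.123]}
    - {"dp": [-0.0431,0.0091,-0.123]}
    - {"dp": [-0.044,0.0093,-0.123]}
    - {"dp": [-0.044,0.0093,-0.123]}

```text
$.targets[0]: bad value
```

```bash
python3 - <<'E'
from h import *
s,c,X=wcloud(); print(s['tcp_pos'],s['eef_rot'],s['contact_force']); report(X)
E
```

```text
[0.64992187 0.07496326 0.21845524] [-1.79994101e+02 -9.67558189e-03  1.68123232e+02] [ 0.79108513 -0.37034189 -0.36832371]
deck [  140     0   307   237 38463] [576.2  72.2 190.8 153.1  78.1] medz 0.0696
deck [   0   50  145   50 7037] [512.6 -68.   96.2  30.1  78.2] medz 0.0675
carr [  225     7   185   172 28393] [561.5  92.8 110.3  96.4  81.5] medz 0.0838
```

Every row needs a yaw value.

Call:
apply_moves:
  targets:
    - {"dp": [-0.0098,0.0021,-0.04],"yaw": 0}
    - {"dp": [-0.0098,0.0021,-0.08],"yaw": 0}
    - {"dp": [-0.0098,0.0021,-0.11],"yaw": 0}
    - {"dp": [-0.0098,0.0021,-0.123],"yaw": 0}
    - {"dp": [-0.0098,0.0021,-0.123],"yaw": 0}
    - {"dp": [-0.0166,0.0035,-0.123],"yaw": 0}
    - {"dp": [-0.0225,0.0047,-0.123],"yaw": 0}
    - {"dp": [-0.0274,0.0058,-0.123],"yaw": 0}
    - {"dp": [-0.0294,0.0062,-0.123],"yaw": 0}
    - {"dp": [-0.0313,0.0066,-0.123],"yaw": 0}
    - {"dp": [-0.0333,0.007,-0.123],"yaw": 0}
    - {"dp": [-0.0352,0.0074,-0.123],"yaw": 0}
    - {"dp": [-0.0372,0.0078,-0.123],"yaw": 0}
    - {"dp": [-0.0391,0.0082,-0.123],"yaw": 0}
    - {"dp": [-0.0411,0.0087,-0.123],"yaw": 0}
    - {"dp": [-0.0421,0.0089,-0.123],"yaw": 0}
    - {"dp": [-0.0431,0.0091,-0.123],"yaw": 0}
    - {"dp": [-0.044,0.0093,-0.123],"yaw": 0}
    - {"dp": [-0.044,0.0093,-0.123],"yaw": 0}

```text
time_s: 3.33
tcp_pos: [0.6062, 0.0845, 0.0958]
eef_rot: [180.0, 0.0, 168.0]
contact_force: [2.9, -0.3, 3.5]
gripper_width: 0.0391
gripper_force: 1.6
```

```bash
python3 - <<'E'
from h import *
s,c,X=wcloud(); print(s['tcp_pos'],s['eef_rot'],s['contact_force']); report(X)
E
```

```text
[0.60621748 0.0844709  0.09581696] [1.79974480e+02 3.74735180e-02 1.68004884e+02] [ 2.93862044 -0.32159725  3.45038461]
deck [    2     0   538   323 65275] [547.1  78.5 191.1 126.8  78.3] medz 0.0696
deck [   0  130   40   76 2359] [522.4 -24.2  12.   31.4  67.2] medz 0.0669
deck [ 273  297   96   49 4578] [612.2  82.7  43.2  26.8  77.4] medz 0.0696
deck [ 261  383  120   19 2188] [649.4  74.7  56.7  12.3  77.7] medz 0.0696
carr [  162    31   333   315 82152] [558.8  96.3 110.6 116.9  77.8] medz 0.0838
stop [223 308  47  38 661] [593.8  61.6  21.7  10.3  35.2] medz 0.0971
stop [372 308  47  38 666] [603.9 109.2  10.3  21.8  30.3] medz 0.0971
```

Call:
apply_moves:
  targets:
    - {"dp": [-0.0006,0.0001,0],"yaw": 0}
    - {"dp": [-0.0013,0.0003,0],"yaw": 0}
    - {"dp": [-0.0013,0.0003,0],"yaw": 0}
    - {"dp": [-0.0013,0.0003,0],"yaw": 0}
    - {"dp": [0.002,-0.0004,0],"yaw": 0}
    - {"dp": [0.01,-0.002,0],"yaw": 0}
    - {"dp": [0.02,-0.004,0.01],"yaw": 0}
    - {"dp": [0.03,-0.006,0.04],"yaw": 0}
    - {"dp": [0.043,-0.009,0.08],"yaw": 0}
    - {"dp": [0.044,-0.009,0.115],"yaw": 0}
    - {"dp": [0.044,-0.009,0.123],"yaw": 0}
    - {"dp": [0.044,-0.009,0.123],"yaw": 0}
    - {"dp": [0.044,-0.009,0.123],"yaw": 0}

```text
time_s: 4.47
tcp_pos: [0.6497, 0.0751, 0.2184]
eef_rot: [180.0, -0.0, 168.0]
contact_force: [-0.2, -0.1, -1.1]
gripper_width: 0.0395
gripper_force: 0.0
```

```bash
cat >> h.py <<'E'
a=np.radians(78.1); D=-np.array([np.cos(a),np.sin(a)]); N=np.array([np.sin(a),-np.cos(a)])
def st(p): p=np.array(p[:2]); return np.round([p@D+94.3,p@N-515.5],1)
E
python3 - <<'E'
from h import *
s,c,X=wcloud(); print(s['tcp_pos'],st(s['tcp_pos']*1000),s['eef_rot'],s['contact_force']); report(X)
z=X[...,2]; p=X[(z>.0775)&(z<.092)&(np.abs(X[...,0]-.55)<.1)]; print(st(rect(p)[0]))
E
```

```text
[0.6497492  0.07513713 0.21839762] [-113.2  104.8] [ 1.79979957e+02 -4.23373443e-02  1.67975341e+02] [-0.20747589 -0.11685356 -1.08056417]
deck [  139     0   307   238 40140] [576.4  72.2 190.5 153.9  77.9] medz 0.0696
deck [   0   51  144   50 6937] [512.7 -66.7  93.6  30.2  78. ] medz 0.0675
carr [  231     0   187   152 26929] [551.2  97.8 110.2  87.4  77.9] medz 0.0838
[-115.1    3.7]
```

Call:
apply_moves:
  targets:
    - {"dp": [-0.005,0.03,0],"yaw": 7}
    - {"dp": [-0.02,0.06,0],"yaw": 14}
    - {"dp": [-0.04,0.09,0],"yaw": 21}
    - {"dp": [-0.06,0.106,0],"yaw": 28}
    - {"dp": [-0.085,0.106,0],"yaw": 35}
    - {"dp": [-0.085,0.106,0],"yaw": 42}
    - {"dp": [-0.085,0.106,0],"yaw": 49}
    - {"dp": [-0.085,0.106,0],"yaw": 56}
    - {"dp": [-0.085,0.106,0],"yaw": 63}
    - {"dp": [-0.085,0.106,0],"yaw": 70}
    - {"dp": [-0.085,0.106,0],"yaw": 77}
    - {"dp": [-0.085,0.106,0],"yaw": 84}
    - {"dp": [-0.085,0.106,0],"yaw": 90}
    - {"dp": [-0.085,0.106,0],"yaw": 90}
    - {"dp": [-0.085,0.106,0],"yaw": 90}
    - {"dp": [-0.085,0.106,0],"yaw": 90}

```text
time_s: 5.85
tcp_pos: [0.5646, 0.181, 0.2176]
eef_rot: [179.9, -0.1, -102.2]
contact_force: [-0.2, -0.2, 0.7]
gripper_width: 0.0395
gripper_force: 0.0
```

```bash
python3 - <<'E'
from h import *
s,c,X=wcloud(); save(c,'w2.png'); print(s['tcp_pos'],st(s['tcp_pos']*1000),s['eef_rot'],s['contact_force']); report(X)
z=X[...,2]; p=X[(z>.0775)&(z<.092)&(np.abs(X[...,0]-.55)<.1)&(X[...,1]>-.05)]; print(st(rect(p)[0]))
E
```

```text
[0.56456733 0.18104644 0.21761196] [-199.3   -0.4] [ 1.79923624e+02 -6.92842498e-02 -1.02206500e+02] [-0.16139708 -0.19613054  0.72280354]
deck [  140     0   356   220 44357] [549.3 104.2 140.1 220.4  77.8] medz 0.0696
carr [  239    12   162   184 27954] [547.2  99.1 110.   96.3  77.8] medz 0.0838
[-115.5   -0.5]
```

View pics/w2.png

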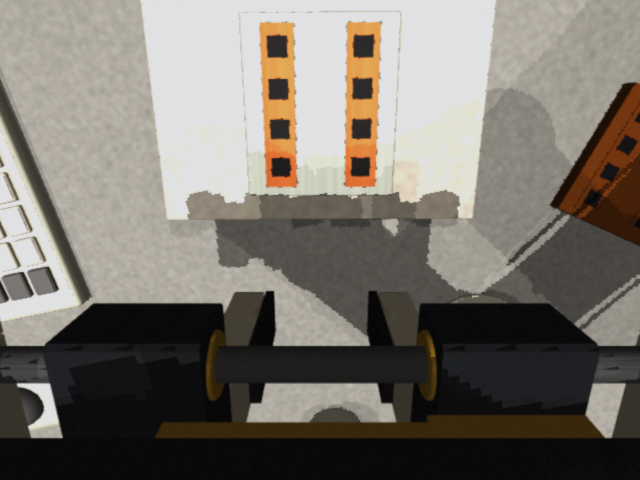

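The carrier is square (77.8° against 78.0°) and within about 0.7 mm of centre. I'll drop behind it and push forward with both fingers.

Call:
apply_moves:
  targets:
    - {"dp": [0,0,-0.04],"yaw": 0}
    - {"dp": [0,0,-0.08],"yaw": 0}
    - {"dp": [0,0,-0.11],"yaw": 0}
    - {"dp": [0,0,-0.122],"yaw": 0}
    - {"dp": [0,0,-0.122],"yaw": 0}
    - {"dp": [-0.0024,-0.0117,-0.122],"yaw": 0}
    - {"dp": [-0.0032,-0.0157,-0.122],"yaw": 0}
    - {"dp": [-0.0039,-0.0186,-0.122],"yaw": 0}
    - {"dp": [-0.0045,-0.0215,-0.122],"yaw": 0}
    - {"dp": [-0.0051,-0.0245,-0.122],"yaw": 0}
    - {"dp": [-0.0057,-0.0274,-0.122],"yaw": 0}
    - {"dp": [-0.0063,-0.0303,-0.122],"yaw": 0}
    - {"dp": [-0.0069,-0.0333,-0.122],"yaw": 0}
    - {"dp": [-0.0075,-0.0362,-0.122],"yaw": 0}
    - {"dp": [-0.0081,-0.0392,-0.122],"yaw": 0}
    - {"dp": [-0.0087,-0.0421,-0.122],"yaw": 0}
    - {"dp": [-0.0093,-0.045,-0.122],"yaw": 0}
    - {"dp": [-0.0099,-0.048,-0.122],"yaw": 0}
    - {"dp": [-0.0106,-0.0509,-0.122],"yaw": 0}
    - {"dp": [-0.0106,-0.0509,-0.122],"yaw": 0}

```text
time_s: 7.57
tcp_pos: [0.554, 0.1296, 0.0964]
eef_rot: [180.0, -0.0, -102.0]
contact_force: [0.6, 1.6, 0.4]
gripper_width: 0.0394
gripper_force: 0.7
```

```bash
cat >> h.py <<'E'
def look(f=None):
    s,c,X=wcloud(); f and save(c,f); print(s['time_s'],s['tcp_pos'],st(s['tcp_pos']*1000),s['eef_rot'],s['contact_force']); report(X)
    z=X[...,2]; xy=X[...,:2]*1000; S=np.stack([xy@D+94.3,xy@N-515.5],-1); v=np.mgrid[:480,:640][0]
    m=(z>.076)&(z<.09)&(v<280)&(np.abs(S[...,1])<70)&(S[...,0]<125)
    p=S[m]; 
    if len(p): print('carrier S: x max %.1f'%np.percentile(p[:,0],99.8)); 
    for x in np.arange(np.floor(p[:,0].min()/15)*15,p[:,0].max(),15):
        q=p[(p[:,0]>=x)&(p[:,0]<x+6)]
        if len(q)>50: print(x+3,'y %.1f %.1f z %.4f'%(q[:,1].min(),q[:,1].max(),np.median(X[...,2][m][(p[:,0]>=x)&(p[:,0]<x+6)])))
    m=(z>.064)&(z<.075)&(np.abs(S[...,1])<120)&(v<280); p=S[m]
    for x in np.arange(-100,140,20):
        q=p[(p[:,0]>=x)&(p[:,0]<x+5)]
        if len(q)>50: print('base',x+2.5,'y %.1f %.1f'%(q[:,1].min(),q[:,1].max()))
E
python3 -c "
from h import *
look()"
```

```text
7.5667 [0.55403707 0.12963878 0.09644032] [-1.468e+02 -1.000e-01] [ 1.79975182e+02 -3.04461512e-02 -1.02018672e+02] [0.5953611  1.58006041 0.35040262]
deck [    9     0   223   320 45289] [616.3  57.1 125.4  71.7  79.3] medz 0.0696
deck [  410     0   219   317 44159] [468.3  88.5 124.5  70.3  77. ] medz 0.0695
deck [ 273  297   96   49 4557] [555.4 136.6  25.3  43.2  78. ] medz 0.0696
deck [264 383 114   8 851] [562.7 169.8   5.9  53.7  79.4] medz 0.0695
carr [  173     0   296   346 80483] [542.7  77.2 126.4  96.6  78.1] medz 0.0838
stop [223 307  47  39 667] [576.1 117.   10.6  21.8  35.4] medz 0.0971
stop [372 307  47  39 667] [528.7 127.   21.9  10.6  30.9] medz 0.0971
carrier S: x max -30.4
-117.0 y -48.5 47.7 z 0.0839
-102.0 y -48.3 47.7 z 0.0838
-87.0 y -48.5 47.8 z 0.0838
-72.0 y -48.4 47.6 z 0.0838
-57.0 y -48.4 47.7 z 0.0838
-42.0 y -48.6 47.8 z 0.0839
base -97.5 y -109.7 110.6
base -77.5 y -109.8 110.7
base -57.5 y -110.0 110.1
base -37.5 y -110.4 110.4
```

Call:
apply_moves:
  targets:
    - {"dp": [-0.0006,-0.0029,0],"yaw": 0}
    - {"dp": [-0.0012,-0.0059,0],"yaw": 0}
    - {"dp": [-0.0018,-0.0088,0],"yaw": 0}
    - {"dp": [-0.0025,-0.0117,0],"yaw": 0}
    - {"dp": [-0.0031,-0.0147,0],"yaw": 0}
    - {"dp": [-0.0037,-0.0176,0],"yaw": 0}
    - {"dp": [-0.0043,-0.0206,0],"yaw": 0}
    - {"dp": [-0.0049,-0.0235,0],"yaw": 0}
    - {"dp": [-0.0055,-0.0264,0],"yaw": 0}
    - {"dp": [-0.0062,-0.0294,0],"yaw": 0}
    - {"dp": [-0.0068,-0.0323,0],"yaw": 0}
    - {"dp": [-0.0074,-0.0352,0],"yaw": 0}
    - {"dp": [-0.008,-0.0382,0],"yaw": 0}
    - {"dp": [-0.0086,-0.0411,0],"yaw": 0}
    - {"dp": [-0.0092,-0.044,0],"yaw": 0}
    - {"dp": [-0.0099,-0.047,0],"yaw": 0}
    - {"dp": [-0.0105,-0.0499,0],"yaw": 0}
    - {"dp": [-0.0111,-0.0528,0],"yaw": 0}
    - {"dp": [-0.0117,-0.0558,0],"yaw": 0}

```text
time_s: 9.2
tcp_pos: [0.5426, 0.0743, 0.0966]
eef_rot: [-180.0, 0.0, -102.0]
contact_force: [1.1, 2.0, -1.4]
gripper_width: 0.0393
gripper_force: 0.9
```

Call:
apply_moves:
  targets:
    - {"dp": [-0.0006,-0.0029,0],"yaw": 0}
    - {"dp": [-0.0012,-0.0059,0],"yaw": 0}
    - {"dp": [-0.0018,-0.0088,0],"yaw": 0}
    - {"dp": [-0.0025,-0.0117,0],"yaw": 0}
    - {"dp": [-0.0031,-0.0147,0],"yaw": 0}
    - {"dp": [-0.0037,-0.0176,0],"yaw": 0}
    - {"dp": [-0.0043,-0.0206,0],"yaw": 0}
    - {"dp": [-0.0049,-0.0235,0],"yaw": 0}
    - {"dp": [-0.0055,-0.0264,0],"yaw": 0}
    - {"dp": [-0.0062,-0.0294,0],"yaw": 0}
    - {"dp": [-0.0068,-0.0323,0],"yaw": 0}
    - {"dp": [-0.0074,-0.0352,0],"yaw": 0}
    - {"dp": [-0.008,-0.0382,0],"yaw": 0}
    - {"dp": [-0.0086,-0.0411,0],"yaw": 0}
    - {"dp": [-0.0092,-0.044,0],"yaw": 0}
    - {"dp": [-0.0099,-0.047,0],"yaw": 0}
    - {"dp": [-0.0105,-0.0499,0],"yaw": 0}
    - {"dp": [-0.0109,-0.0519,0],"yaw": 0}
    - {"dp": [-0.0109,-0.0519,0],"yaw": 0}

```text
time_s: 10.78
tcp_pos: [0.5312, 0.022, 0.0963]
eef_rot: [179.9, -0.0, -102.0]
contact_force: [-0.5, -0.0, 0.3]
gripper_width: 0.0395
gripper_force: 0.0
```

```bash
python3 -c "
from h import *
look('w3.png')"
```

```text
10.7833 [0.53119226 0.02195005 0.09629787] [-36.7  -0.2] [ 1.79945002e+02 -4.47026356e-02 -1.02025391e+02] [-0.52213511 -0.03910584  0.3104932 ]
deck [  410   223   173    94 11077] [454.   21.   41.8  71.   75.8] medz 0.0695
deck [   55   224   177    96 11215] [601.5 -10.4  42.   71.7  80.6] medz 0.0695
deck [ 273  297   96   49 4565] [532.7  28.7  25.1  43.2  78. ] medz 0.0696
deck [ 246  383  150   39 5032] [541.7  70.7  24.1  72.3  78.2] medz 0.0696
carr [  174     0   293   346 80127] [520.  -31.  126.3  96.6  77.9] medz 0.083
stop [223 307  47  39 667] [553.5   9.4  10.2  21.7  35.6] medz 0.0971
stop [372 307  47  39 657] [505.7  19.4  21.8  10.4  30.4] medz 0.0971
carrier S: x max 80.1
-12.0 y -48.1 47.8 z 0.0841
3.0 y -48.4 48.1 z 0.0837
18.0 y -48.4 47.8 z 0.0834
33.0 y -48.6 47.7 z 0.0829
48.0 y -48.6 47.7 z 0.0826
63.0 y -48.6 47.6 z 0.0824
78.0 y -48.7 47.6 z 0.0818
base -17.5 y -109.7 109.9
```

View pics/w3.png

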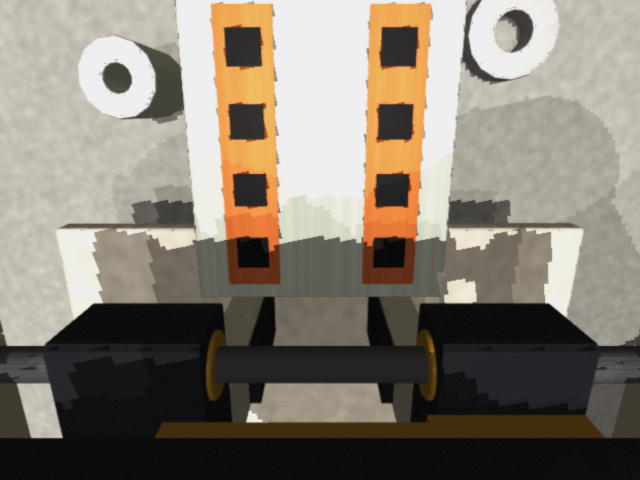

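The picture shows the carrier square, its nose on the beam and its rear still on the deck edge, with both fingers behind it. I'll ease it off the deck now.

Call:
apply_moves:
  targets:
    - {"dp": [-0.0004,-0.002,0],"yaw": 0}
    - {"dp": [-0.0008,-0.0039,0],"yaw": 0}
    - {"dp": [-0.0012,-0.0059,0],"yaw": 0}
    - {"dp": [-0.0016,-0.0078,0],"yaw": 0}
    - {"dp": [-0.0021,-0.0098,0],"yaw": 0}
    - {"dp": [-0.0025,-0.0117,0],"yaw": 0}
    - {"dp": [-0.0029,-0.0137,0],"yaw": 0}
    - {"dp": [-0.0033,-0.0157,0],"yaw": 0}
    - {"dp": [-0.0037,-0.0176,0],"yaw": 0}
    - {"dp": [-0.0041,-0.0196,0],"yaw": 0}
    - {"dp": [-0.0045,-0.0215,0],"yaw": 0}
    - {"dp": [-0.0049,-0.0235,0],"yaw": 0}
    - {"dp": [-0.0053,-0.0254,0],"yaw": 0}
    - {"dp": [-0.0058,-0.0274,0],"yaw": 0}
    - {"dp": [-0.0062,-0.0294,0],"yaw": 0}
    - {"dp": [-0.0066,-0.0313,0],"yaw": 0}
    - {"dp": [-0.007,-0.0333,0],"yaw": 0}
    - {"dp": [-0.0072,-0.0343,0],"yaw": 0}
    - {"dp": [-0.0072,-0.0343,0],"yaw": 0}

```text
time_s: 12.42
tcp_pos: [0.5246, -0.0119, 0.0966]
eef_rot: [-180.0, -0.0, -102.0]
contact_force: [0.2, 1.2, 0.7]
gripper_width: 0.0397
gripper_force: 0.2
```

```bash
python3 - <<'E'
from h import *
look()
c=cap('side'); X=cloud(c); z=X[...,2]; ok=(np.abs(X[...,0]-.5)<.12)&(np.abs(X[...,1]+.17)<.06)&(z>.093)&(z<.103)
p=X[ok]; print('stop',rect(p),st(rect(p)[0])); cv2.imwrite('pics/s1.png',cv2.resize(c['image'][190:350,280:440,::-1],None,fx=3.5,fy=3.5))
E
```

```text
12.4167 [ 0.52455406 -0.01190512  0.09660708] [-2.2  0.2] [-1.79997202e+02 -9.12799609e-03 -1.02004693e+02] [0.17982979 1.15074849 0.7288339 ]
deck [  73  296  159   22 1400] [598.1 -27.3   6.9  69.5  79.6] medz 0.0659
deck [ 273  296   96   50 4652] [526.2  -4.   23.   43.3  77.7] medz 0.0694
deck [ 410  296  159   22 1401] [450.9   4.2   7.2  70.   76.8] medz 0.0661
deck [ 246  383  150   39 5034] [535.1  37.3  23.7  72.   78.3] medz 0.0696
carr [  175     0   292   346 78909] [513.2 -64.8 126.4  96.9  78. ] medz 0.0818
stop [223 307  47  39 674] [546.6 -24.5  10.6  21.8  35.2] medz 0.097
stop [372 307  47  39 674] [499.2 -14.2  22.   10.5  31.4] medz 0.0969
carrier S: x max 114.7
18.0 y -47.9 48.3 z 0.0817
33.0 y -47.8 48.1 z 0.0818
48.0 y -48.0 48.1 z 0.0818
63.0 y -48.2 48.1 z 0.0817
78.0 y -48.0 48.2 z 0.0818
93.0 y -48.4 48.2 z 0.0818
108.0 y -48.5 48.1 z 0.0818
stop ((490.8968505859375, -169.29100036621094), (30.689781188964844, 59.50661087036133), 79.62803649902344) [158.7  -0.2]
```

View pics/s1.png

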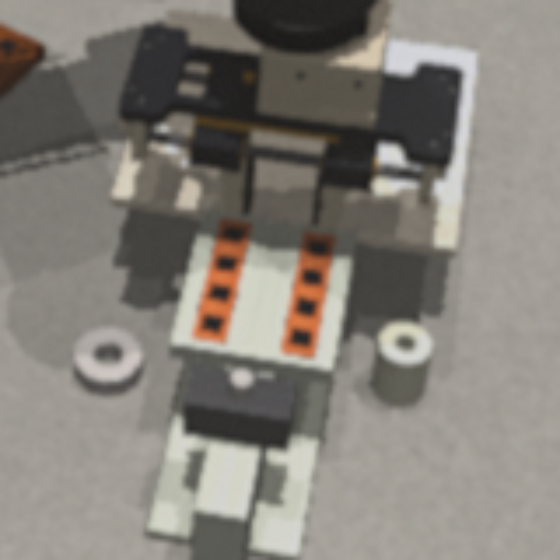

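The carrier is now on the beam: level (top at 81.8 mm), centred to 0.1 mm and square. The nose is about 25 mm from the stop face, and the pin about 15 mm away. I'll approach gently.

Call:
apply_moves:
  targets:
    - {"dp": [-0.0003,-0.0015,0],"yaw": 0}
    - {"dp": [-0.0006,-0.0029,0],"yaw": 0}
    - {"dp": [-0.0009,-0.0044,0],"yaw": 0}
    - {"dp": [-0.0012,-0.0059,0],"yaw": 0}
    - {"dp": [-0.0016,-0.0073,0],"yaw": 0}
    - {"dp": [-0.0019,-0.0088,0],"yaw": 0}
    - {"dp": [-0.0022,-0.0103,0],"yaw": 0}
    - {"dp": [-0.0025,-0.0117,0],"yaw": 0}
    - {"dp": [-0.0027,-0.0127,0],"yaw": 0}
    - {"dp": [-0.0028,-0.0134,0],"yaw": 0}
    - {"dp": [-0.003,-0.0141,0],"yaw": 0}
    - {"dp": [-0.0031,-0.0148,0],"yaw": 0}
    - {"dp": [-0.0033,-0.0155,0],"yaw": 0}
    - {"dp": [-0.0034,-0.0162,0],"yaw": 0}
    - {"dp": [-0.0036,-0.0169,0],"yaw": 0}
    - {"dp": [-0.0037,-0.0176,0],"yaw": 0}

```text
time_s: 13.85
tcp_pos: [0.521, -0.0291, 0.0966]
eef_rot: [-180.0, 0.0, -102.0]
contact_force: [0.9, 3.7, 0.5]
gripper_width: 0.0395
gripper_force: 2.0
```

Call:
apply_moves:
  targets:
    - {"dp": [-0.0001,-0.0005,0],"yaw": 0}
    - {"dp": [-0.0002,-0.001,0],"yaw": 0}
    - {"dp": [-0.0003,-0.0015,0],"yaw": 0}
    - {"dp": [-0.0004,-0.002,0],"yaw": 0}
    - {"dp": [-0.0005,-0.0025,0],"yaw": 0}
    - {"dp": [-0.0006,-0.003,0],"yaw": 0}

```text
time_s: 14.35
tcp_pos: [0.5203, -0.0323, 0.0966]
eef_rot: [180.0, 0.0, -102.0]
contact_force: [0.8, 3.7, 1.1]
gripper_width: 0.0399
gripper_force: 2.0
```

```bash
python3 -c "
from h import *
look()"
```

```text
14.35 [ 0.52026899 -0.0322635   0.09655127] [18.6  0.2] [ 1.79997768e+02  4.82540253e-05 -1.02001695e+02] [0.7563186  3.73361547 1.12631549]
deck [ 287  295   68   32 2104] [520.8 -29.7  17.1  30.1  77.4] medz 0.0675
deck [273 336  96  10 943] [524.3 -13.7   2.2  44.1  78.1] medz 0.0656
deck [ 246  383  150   39 5031] [530.7  16.9  24.8  72.1  77.2] medz 0.0695
carr [  175     0   292   346 79124] [509.1 -85.  127.1  96.8  77.8] medz 0.0818
stop [223 307  47  39 660] [542.4 -44.6  10.4  22.1  34. ] medz 0.0971
stop [372 307  47  39 683] [494.8 -34.7  21.7  10.4  30.5] medz 0.097
carrier S: x max 124.9
48.0 y -47.8 48.2 z 0.0818
63.0 y -47.7 48.2 z 0.0817
78.0 y -47.9 48.4 z 0.0818
93.0 y -48.0 48.1 z 0.0818
108.0 y -48.1 48.0 z 0.0818
123.0 y -48.2 48.3 z 0.0819
```

The force rose from 1.2 to 3.7 N, so the pin is moving in. I expect about 4–5 mm to go.

Call:
apply_moves:
  targets:
    - {"dp": [-0.0001,-0.0005,0],"yaw": 0}
    - {"dp": [-0.0002,-0.001,0],"yaw": 0}
    - {"dp": [-0.0003,-0.0015,0],"yaw": 0}
    - {"dp": [-0.0004,-0.002,0],"yaw": 0}
    - {"dp": [-0.0005,-0.0025,0],"yaw": 0}
    - {"dp": [-0.0006,-0.003,0],"yaw": 0}
    - {"dp": [-0.0007,-0.0033,0],"yaw": 0}

```text
time_s: 14.98
tcp_pos: [0.5196, -0.0356, 0.0966]
eef_rot: [-180.0, -0.0, -102.0]
contact_force: [0.7, 4.0, 0.1]
gripper_width: 0.0393
gripper_force: 2.0
```

Call:
apply_moves:
  targets:
    - {"dp": [-0.0001,-0.0003,0],"yaw": 0}
    - {"dp": [-0.0001,-0.0006,0],"yaw": 0}
    - {"dp": [-0.0002,-0.0008,0],"yaw": 0}

```text
time_s: 15.23
tcp_pos: [0.5194, -0.0363, 0.0966]
eef_rot: [-180.0, 0.0, -102.0]
contact_force: [1.2, 4.6, 0.3]
gripper_width: 0.0395
gripper_force: 2.0
```

Call:
apply_moves:
  targets:
    - {"dp": [-0.0001,-0.0003,0],"yaw": 0}
    - {"dp": [-0.0001,-0.0006,0],"yaw": 0}
    - {"dp": [-0.0001,-0.0006,0],"yaw": 0}

```text
time_s: 15.48
tcp_pos: [0.5194, -0.0366, 0.0966]
eef_rot: [-180.0, 0.0, -102.0]
contact_force: [-0.6, 6.3, 1.0]
gripper_width: 0.0394
gripper_force: 3.2
```

Call:
apply_moves:
  targets:
    - {"dp": [-0.0001,-0.0003,0],"yaw": 0}
    - {"dp": [-0.0001,-0.0005,0],"yaw": 0}
    - {"dp": [-0.0001,-0.0005,0],"yaw": 0}

```text
time_s: 15.73
tcp_pos: [0.5194, -0.0366, 0.0966]
eef_rot: [-180.0, 0.1, -102.0]
contact_force: [-0.4, 9.1, 0.9]
gripper_width: 0.0394
gripper_force: 4.4
```

The TCP has stopped while the force climbs (6 to 9 N), so the face is in contact. One more small, firm nudge, then I'll back off straight and lift.

Call:
apply_moves:
  targets:
    - {"dp": [-0.0001,-0.0004,0],"yaw": 0}
    - {"dp": [-0.0001,-0.0006,0],"yaw": 0}
    - {"dp": [-0.0001,-0.0006,0],"yaw": 0}
    - {"dp": [-0.0001,-0.0006,0],"yaw": 0}

```text
time_s: 16.07
tcp_pos: [0.5194, -0.0367, 0.0966]
eef_rot: [-180.0, 0.1, -102.0]
contact_force: [-0.9, 12.7, 1.9]
gripper_width: 0.0394
gripper_force: 5.9
```

Call:
apply_moves:
  targets:
    - {"dp": [0.0002,0.001,0],"yaw": 0}
    - {"dp": [0.0006,0.003,0],"yaw": 0}
    - {"dp": [0.0012,0.006,0],"yaw": 0}
    - {"dp": [0.0025,0.012,0.001],"yaw": 0}
    - {"dp": [0.0042,0.02,0.005],"yaw": 0}
    - {"dp": [0.006,0.03,0.02],"yaw": 0}
    - {"dp": [0.01,0.045,0.05],"yaw": 0}
    - {"dp": [0.012,0.055,0.08],"yaw": 0}
    - {"dp": [0.012,0.055,0.11],"yaw": 0}
    - {"dp": [0.012,0.055,0.14],"yaw": 0}
    - {"dp": [0.012,0.055,0.16],"yaw": 0}
    - {"dp": [0.012,0.055,0.16],"yaw": 0}
    - {"dp": [0.012,0.055,0.16],"yaw": 0}
    - {"dp": [0.012,0.055,0.16],"yaw": 0}

```text
time_s: 17.23
tcp_pos: [0.5306, 0.0172, 0.2561]
eef_rot: [180.0, -0.0, -102.0]
contact_force: [0.6, 1.0, -1.1]
gripper_width: 0.0395
gripper_force: 0.0
```

```bash
python3 - <<'E'
from h import *
s,c,X=wcloud(); save(c,'w4.png'); xy=X[...,:2]*1000; S=np.stack([xy@D+94.3,xy@N-515.5],-1); z=X[...,2]
print(s['tcp_pos'],s['time_s'])
for nm,a,b in(('carr',.076,.088),('stop',.094,.101),('beam',.063,.0745)):
    m=(z>a)&(z<b)&(np.abs(S[...,1])<60)&(S[...,0]>9)&(S[...,0]<215); p=S[m].astype(np.float32)
    print(nm,len(p),cv2.minAreaRect(p) if len(p) else '',np.percentile(p,[.3,99.7],axis=0).round(1).tolist() if len(p) else '',np.median(z[m]))
E
```

```text
[0.53058573 0.01718915 0.25613573] 17.2333
carr 18323 ((78.4016342163086, 0.371124267578125), (96.33370208740234, 87.80663299560547), 89.8556137084961) [[34.6, -47.2], [121.9, 48.0]] 0.0818088190811821
stop 0   nan
beam 1235 ((21.278095245361328, 0.38294029235839844), (23.94211196899414, 29.937061309814453), 0.032555341720581055) [[9.4, -14.5], [33.2, 15.3]] 0.06757991595155571
  return _methods._mean(a, axis=axis, dtype=dtype,
  ret = ret.dtype.type(ret / rcount)
```

View pics/w4.png

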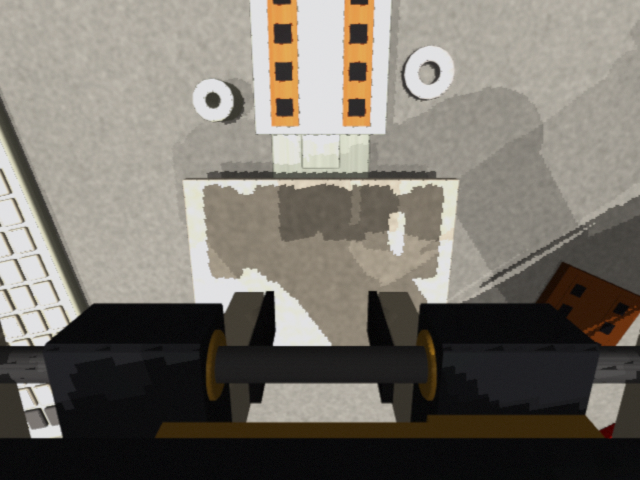

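The carrier is centred on the beam (0.37 mm against the beam's 0.38 mm) and square to 0.15°. Its rear edge is at x = 34.6 mm, which is what the stop's measured face implies. One last look at the stop joint from above.

Call:
apply_moves:
  targets:
    - {"dp": [-0.006,-0.03,0.01],"yaw": 0}
    - {"dp": [-0.012,-0.06,0.01],"yaw": 0}
    - {"dp": [-0.017,-0.08,0.01],"yaw": 0}
    - {"dp": [-0.017,-0.08,0.01],"yaw": 0}
    - {"dp": [-0.017,-0.08,0.01],"yaw": 0}
    - {"dp": [-0.017,-0.08,0.01],"yaw": 0}

```text
time_s: 17.78
tcp_pos: [0.5138, -0.063, 0.2657]
eef_rot: [179.9, -0.0, -102.0]
contact_force: [0.1, 0.6, -0.1]
gripper_width: 0.0394
gripper_force: 0.0
```

```bash
python3 - <<'E'
from h import *
s,c,X=wcloud(); xy=X[...,:2]*1000; S=np.stack([xy@D+94.3,xy@N-515.5],-1); z=X[...,2]
cv2.imwrite('pics/w5.png',cv2.resize(c['image'][:300,160:480,::-1],None,fx=2,fy=2)); print(s['tcp_pos'],s['time_s'],s['contact_force'])
for nm,a,b in(('carr',.0765,.087),('stop',.094,.101)):
    m=(z>a)&(z<b)&(np.abs(S[...,1])<60)&(S[...,0]>9)&(S[...,0]<215); p=S[m].astype(np.float32)
    if len(p): print(nm,len(p),cv2.minAreaRect(p),np.percentile(p,[.3,99.7],axis=0).round(1).tolist())
E
```

```text
[ 0.51383694 -0.06302345  0.26572954] 17.7833 [ 0.14606018  0.5528985  -0.05362856]
carr 17417 ((89.51409912109375, 0.4300079345703125), (96.17205810546875, 109.31098937988281), 89.91121673583984) [[35.3, -47.2], [144.1, 48.0]]
stop 3445 ((158.0190887451172, 0.09934616088867188), (60.04977798461914, 27.646865844726562), 89.88469696044922) [[144.2, -29.7], [171.7, 29.9]]
```

View pics/w5.png

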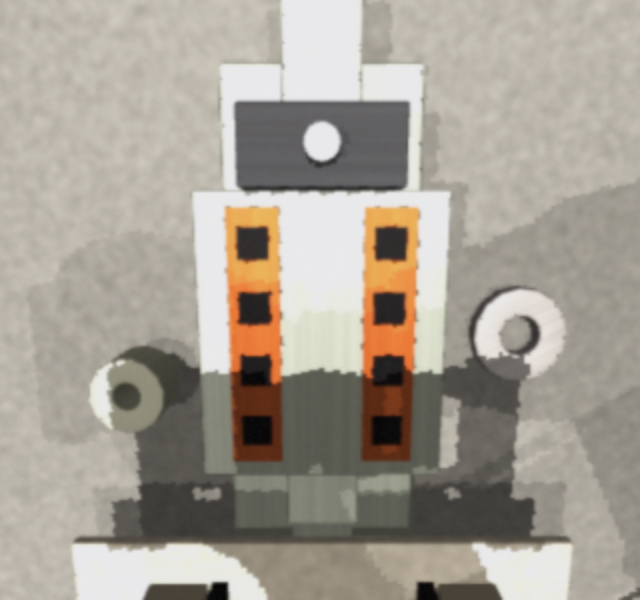

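The carrier's front edge (144.1 mm) meets the stop's face (144.2 mm). It is square and centred, the bystanders next to the beam are untouched, and the robot is clear. I'm handing the job in.

```bash
python3 -c "
from plant import r
print(r.close_job())"
```

```text
the job is handed in; nothing more can be done
None
```

The job is handed in: the carrier sits level on the beam, centred to about 0.4 mm, square to about 0.15° and pushed home against the stop with its front edge meeting the stop's face; the force never read above 13 N, and the robot finished clear of everything at about 18 s.

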